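Shim out the drive unit's play and hold the stack

TASK

Take up the play of the crawler's drive unit: take slotted shims from the rack and stand them over the shaft in the gap between the end plate and the drive unit, feet down on the base, until the drive unit, pushed towards the end plate, comes up tight against the shims before its own slide runs out. Then keep the drive unit pushed gently but firmly against the upright stack and finish while holding it so, because the spring opens the gap again when you let go. Shims that are not needed stay in the rack, and nothing else on the bench is to be disturbed.

Things in the scene. Friction and masses are not known exactly. Their poses are not given: they have to be found in the camera images.
- jig: steel base plate 130 mm (x) by 260 mm (y), 12 mm thick, fixed to the bench; origin: centre of its underside. A fixed shaft of 12 mm diameter runs along its y at x = 0, its axis 32 mm above the bench (20 mm above the base's top). On it sit the end plate (towards -y) and the drive unit (towards +y), with the open gap between them
- plate: the end plate: fixed steel plate across the shaft, 60 mm wide, 14 mm thick, 42 mm tall above the base, with a foot behind it; axes as the jig. Origin: centre of the lower edge of its gap-side face, on the base's top; the plate lies towards -y from there. Its place along the jig differs from job to job: the gap with the drive unit drawn back is about 30 to 45 mm
- drive (a joint): slide of the drive unit (grey gearbox, two black tyres, motor, upright steel push plate at the rear; 125 mm long): 0 is drawn back (gap widest), growing as it is pushed along the jig's -y to the end plate; its own stop is at 0.018 m. A weak spring (1.5 to 2.4 N) draws it back to 0 when not pushed
- drive_face (a point): centre of the drive unit's flat face towards the gap (60 mm wide, 42 mm tall, its lower edge on the base's top); the point is 21 mm above the base's top. Moves with the drive unit
- drive_push (a point): point on the outer (rear, +y) face of the drive unit's upright push plate, 75 mm above the base's top; the push plate is 50 mm wide, 12 mm thick and its top is 95 mm above the base's top. Push here along the jig's -y. Behind the push plate is free space
- rack: black shim rack, a fixed block 76 mm (x) by 164 mm (y), 35 mm tall, origin: centre of its underside; four upright slots 36 mm apart along its y, each 25 mm deep (slot floor 10 mm above the bench), in which the shims stand with their thickness along the rack's y and about 1 mm of play
- shim0: slotted aluminium shim standing upright, 10 mm thick (y), 50 mm wide (x). From the foot up: two legs 16 mm wide, 32 mm tall, an open 18 mm slot between; a bridge to the shoulders at 45 mm; a round-topped grip tab 26 mm wide, sides flat from 45 to 62 mm, top at 75 mm: grip it across the 26 mm. Origin: centre of the foot. About 70 g. The four are alike and symmetric
- shim1: slotted shim, like shim0
- shim2: slotted shim, like shim0
- shim3: slotted shim, like shim0
- collar: bystander, loose: steel collar, a short tube 30 mm across, 30 mm tall, standing between jig and rack. Leave alone
- screwdriver: bystander, loose: screwdriver lying near the robot. Leave alone
- wrench: bystander, loose: wrench lying on the far side. Leave alone
- spray: bystander, loose: spray can, 54 mm across, 170 mm tall, far side. Leave alone
- jar: bystander, loose: squat jar, 70 mm across, 70 mm tall, far side. Leave alone
- tin: bystander, loose: low tin, 80 mm across, 50 mm tall, far side. Leave alone
- gear: bystander, loose: brass gear with a hub, 60 mm across, 30 mm tall, near the robot. Leave alone
There are look-alikes about, which are no part of the job. What is shaped like the shim0 but pink or purple is not meant.

How it is judged:
By the outcome, as a careful person would: the job done as asked, in the order asked, and still so for the second after the job is handed in, while the arm keeps its last pose, push and grip.
It also fails if it takes over 72 s, if anything falls off the work surface, if the arm or the gripper's body presses on something with over 40 N, if the wrist force passes 120 N, or if a joint passes its speed limit or range.

ROBOT

A 6-joint arm with a two-finger parallel gripper is mounted at the origin on the work surface. World frame = base frame: x ahead of the robot, y to its left, z up, the work surface at z = 0. Lengths are in m, angles in rad, forces in N, time in s.
With the tool pointing down it reaches from about 0.425 to 0.95 m from the base axis. Payload 3.5 kg.
Tool frame: the origin (TCP) lies midway between the tips of the shut fingers; the grasp point (between the pads) lies 19 mm behind it; z points along the fingers, y is the line along which they close (so a half turn about z gives the same grasp; the last joint's range is limited). The gripper opens to 85 mm and grips with 20 to 120 N. Pads are 22 mm wide; open, the fingers measure 114 mm over their backs; the gripper's body (76 mm by 85 mm) begins 54 mm behind the grasp point. The pads swing forward as they close: fully open they stand 13 mm farther back than shut.
Start: joints at [1.116, 0.286, 1.577, -0, 1.279, -0.15], TCP at [0.203, 0.644, 0.231] pointing down, gripper open.
Joint ranges: [-2.77, 2.77], [-0.9, 2.22], [0.21, 2.48], [-1.53, 4.67], [0.24, 2.81], [-2.84, 2.84]. Speed limits (rad/s): [2.79, 2.79, 3.14, 3.14, 3.14, 3.14].

INTERFACE

Orientations are given as a unit quaternion [x, y, z, w].
In Python, from plant import ctrl gives the robot as it stands.
- The arm moves only by the tool send_rows, never from a script. Its argument "series" is a list that holds one entry, the list of rows, each a list of 7 numbers: the shift along the tool's x, y, z in cm, then the turn, a rotation vector about the tool's x, y, z in rad, then the opening, from -1 (shut) to 1 (fully open). In form: [[[x, y, z, rx, ry, rz, jaw], ...]]. A call has 1 to 10 rows; each row shifts and turns the commanded pose from where the row before left it, along the tool's axes as they then stand; what a row does not reach is not made up. A row lasts 1/8 s, in which the tool goes at most 62.5 mm and 10.7 degrees, less where a joint would pass 70% of its speed; a pose out of reach is approached as far as the arm can. A call is refused whole if a number of a shift passes 6.25 or a number of a turn 0.188, either way. A call with a gripper value outside its range is refused whole. The fingers move at their own pace and stop on an object; "force" is the grip in N (left out, the last holds). Time passes only in rows, so rows that do not move let the fingers close. It gives the time, the measured TCP pose, the force, the opening and the grip force at its end, in the units of the state.
- ctrl.get_state(): the state, without advancing time (a new reading comes with each control period).
- ctrl.read_camera(name): name is "scene" or "top" or "wrist"; returns a dict with "img" (384x512x3 uint8, red, green, blue), "fx", "fy", "cx", "cy" (pixels), "k1" (the pictures are not rectified: a ray, as slopes to the right and down, at radius r is drawn at 1 + k1 r^2 times it, then the intrinsics apply), "R" (3x3) and "t" (3): a world point X has camera coordinates R X + t; the wrist camera has in their place "hand_eye" (4x4, takes a point from camera to tool coordinates, whose origin is the TCP and whose axes are the flange's). Camera axes: x right, y down, z forward; pixel columns grow to the right and rows downward; lengths in m; the calibration is good to about 2 mm. A picture is of the moment at which its call begins: read the wrist's pose just before it. There is no depth.
- ctrl.sign_off(): hands the job in; it is judged then, once.
The state is a dict: "time": time; "qpos": joint angles; "dq": joint speeds; "joint_efforts": joint torques, N m; "eef_pos": TCP position; "tcp_rot": TCP orientation; "contact_force": force on the tool from outside, world axes, zero at the start; "wrist_torque": the same for the moment, N m; "opening": opening from 0.0 (shut) to 1.0 (fully open); "finger_force": force on a finger pad.
Only numpy, scipy, OpenCV 4.12 (cv2) and the standard library are available. Lean on these libraries where they do the work, as an engineer would, in place of code of your own. Each camera call takes 0.05 s, during which the arm holds its last target. There are 200 camera calls.

## Working session

There is one attempt and no reset: what is moved stays moved. The work goes in short steps, Python scripts to look and compute and a tool call to move; the robot and the scene stay as the last step left them, time stands still between calls to the robot, and variables do not carry over. Pictures are saved under pics/ and viewed, at most 13 in all, crops included, and the job is handed in when it is done.

Besides the shell and the picture viewer there is one more tool, called after "Emit:" by a JSON object that holds its "method" and its "body", one argument or row to a line. send_rows: Moves the arm, as the interface text tells. Its arguments: {"type":"object","properties":{"series":{"type":"array"},"force":{"type":"number"}},"required":["series"]}

```bash
ls; mkdir -p pics; cat > h.py <<'E'
import numpy as np, cv2
from scipy.spatial.transform import Rotation as Ro
from plant import ctrl
def cam(n):
    s=ctrl.get_state(); c=ctrl.read_camera(n)
    if 'R' in c: R=np.array(c['R']).T; o=-R@np.array(c['t'])
    else:
        T=np.eye(4);T[:3,:3]=Ro.from_quat(s['tcp_rot']).as_matrix();T[:3,3]=s['eef_pos']
        T=T@np.array(c['hand_eye']);R=T[:3,:3];o=T[:3,3]
    c['Rw'],c['o']=R,o
    return c
def save(c,f): cv2.imwrite('pics/'+f,c['img'][...,::-1])
def ray(c,uv):
    K=np.array([[c['fx'],0,c['cx']],[0,c['fy'],c['cy']],[0,0,1.]])
    p=cv2.undistortPoints(np.array(uv,float).reshape(-1,1,2),K,np.array([c['k1'],0,0,0.]))[:,0]
    return np.c_[p,np.ones(len(p))]@c['Rw'].T
def onz(c,uv,z):
    d=ray(c,uv); return c['o']+d*((z-c['o'][2])/d[:,2])[:,None]
def proj(c,X):
    p=(np.atleast_2d(X)-c['o'])@c['Rw'];q=p[:,:2]/p[:,2:];q=q*(1+c['k1']*(q**2).sum(1,keepdims=True))
    return q*[c['fx'],c['fy']]+[c['cx'],c['cy']]
def tri(c1,u1,c2,u2):
    A=[];b=[]
    for c,u in((c1,u1),(c2,u2)):
        d=ray(c,[u])[0];d/=np.linalg.norm(d);P=np.eye(3)-np.outer(d,d);A.append(P);b.append(P@c['o'])
    X=np.linalg.lstsq(np.vstack(A),np.hstack(b),rcond=None)[0]
    return X,[np.linalg.norm(P@X-q)*1000 for P,q in zip(A,b)]
E
python3 - <<'E'
from h import *
import pickle
d={}
for n in('scene','top','wrist'):
    c=cam(n);save(c,n+'0.png');d[n]=c;print(n,c['o'].round(3),c['Rw'][:,2].round(3),c['fx'],c['k1'])
pickle.dump(d,open('c0.pkl','wb'))
s=ctrl.get_state();print(s)
a=np.vstack([cv2.resize(d['top']['img'],(800,600))]);cv2.imwrite('pics/top0b.png',a[...,::-1])
E
```

```text
pics
scene [1.186 0.403 0.642] [-0.667 -0.419 -0.616] 367.9525476457559 -0.11325172891563086
top [0.422 0.041 1.109] [ 0.163 -0.01  -0.987] 463.2611040807405 -0.08413397257404265
wrist [0.138 0.664 0.373] [ 0.258 -0.084 -0.962] 336.370330630814 -0.04445428082165893
{'time': 0.15, 'qpos': array([ 1.11598659e+00,  2.87016317e-01,  1.57783042e+00, -9.78408589e-06,
        1.27859872e+00, -1.49987148e-01]), 'dq': array([-8.17406877e-05, -1.92191747e-03, -5.00428752e-03,  1.40310069e-03,
       -1.15561601e-03, -2.61006816e-04]), 'joint_efforts': array([ 1.47040606e-03, -4.06600857e+01, -2.93141627e+01, -6.48770765e-05,
        3.95351191e-03,  2.78406269e-06]), 'eef_pos': array([0.20232445, 0.64343337, 0.2302344 ]), 'tcp_rot': array([ 1.51820450e-01,  9.88407655e-01, -8.85762479e-04, -2.71421925e-04]), 'contact_force': array([-0.0602354 ,  0.45357856,  0.21321411]), 'wrist_torque': array([0.02603918, 0.03932156, 0.00010351]), 'finger_force': 0.0, 'opening': 0.9980282953635988}
```

View pics/top0b.png

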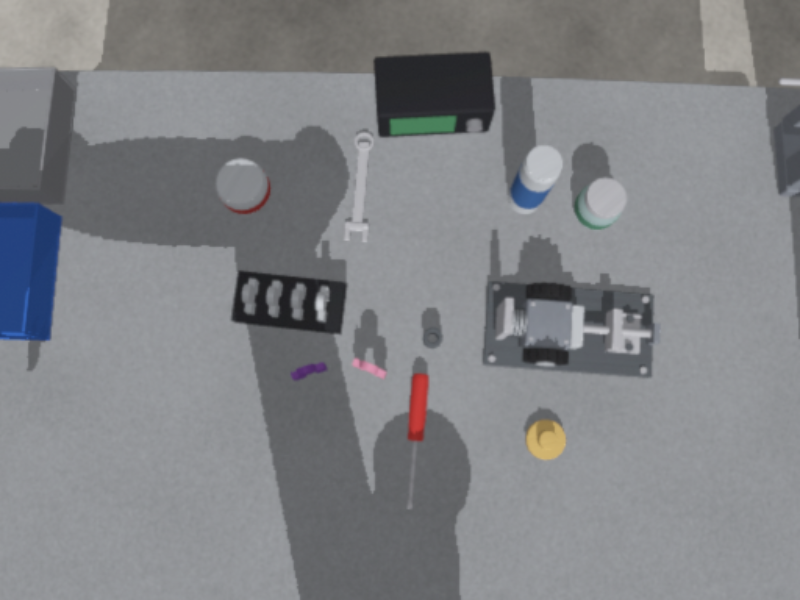

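View pics/scene0.png

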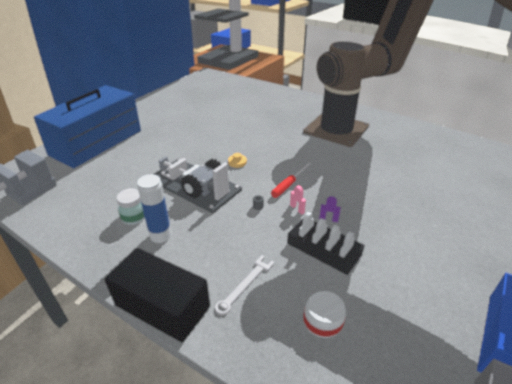

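The top view shows the jig at (570,325), with the push plate at (505,318) and the end plate at (625,330). The rack with four aluminium shims is at (290,302). The pink (370,368) and purple (308,370) look-alikes stand on the bench and are not meant; the four grey ones in the rack fit the description.

```bash
python3 - <<'E'
from h import *
import pickle
d=pickle.load(open('c0.pkl','rb'));c=d['top']
def P(u,z): return onz(c,np.array(u)/1.5625,z)
rk=P([(238,272),(347,282),(342,333),(232,321)],.035);print('rack',rk.round(4),rk.mean(0))
jg=P([(488,281),(655,289),(652,377),(484,366)],.012);print('jig',jg.round(4),jg.mean(0))
for n,a in(('rack',rk),('jig',jg)):
    v=(a[0]-a[1]+a[3]-a[2])/2;w=(a[0]-a[3]+a[1]-a[2])/2
    print(n,np.linalg.norm(v),np.linalg.norm(w),'yaw of y',np.degrees(np.arctan2(-v[0],v[1])))
print('shim tops',P([(251,283),(275,287),(299,289),(323,291)],.085).round(4))
print('plate',P([(612,310),(608,350)],.054),'drive face',P([(583,308),(580,347)],.054),'push',P([(500,300),(498,338)],.107))
print('wristaxis',d['wrist']['hand_eye'])
E
```

```text
rack [[0.6287 0.2912 0.035 ]
 [0.6166 0.1255 0.035 ]
 [0.5392 0.1304 0.035 ]
 [0.5538 0.296  0.035 ]] [0.58457926 0.21078991 0.035     ]
jig [[ 0.6269 -0.0902  0.012 ]
 [ 0.6198 -0.3522  0.012 ]
 [ 0.4829 -0.3428  0.012 ]
 [ 0.4957 -0.0843  0.012 ]] [ 0.55629266 -0.21740006  0.012     ]
rack 0.16624292139679192 0.07629560627308087 yaw of y -4.588687596241322
jig 0.2604679442846307 0.13424828967152472 yaw of y -2.191542340001388
shim tops [[0.6033 0.2598 0.085 ]
 [0.5982 0.2249 0.085 ]
 [0.596  0.1902 0.085 ]
 [0.5938 0.1555 0.085 ]]
plate [[ 0.57910426 -0.27058476  0.054     ]
 [ 0.51938122 -0.26308316  0.054     ]] drive face [[ 0.58126659 -0.22691051  0.054     ]
 [ 0.52313457 -0.22133142  0.054     ]] push [[ 0.58234318 -0.09579122  0.107     ]
 [ 0.52865681 -0.09292104  0.107     ]]
wristaxis [[ 1.14388236e-04 -9.62289051e-01 -2.72028988e-01  6.74924571e-02]
 [ 9.99999870e-01  2.45035429e-04 -4.46300559e-04  5.01769505e-04]
 [ 4.96126881e-04 -2.72028901e-01  9.62288954e-01 -1.43194545e-01]
 [ 0.00000000e+00  0.00000000e+00  0.00000000e+00  1.00000000e+00]]
```

View pics/wrist0.png

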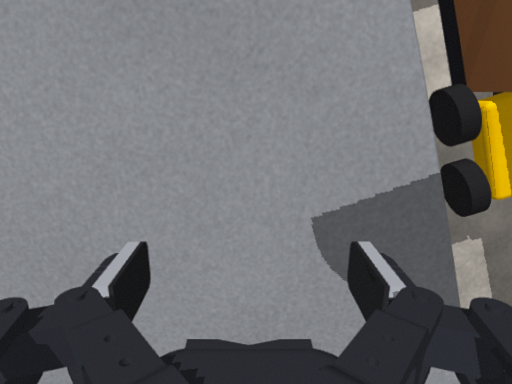

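```bash
cat >> h.py <<'E'
def plan(pos,a,n,jaw=1):
    "rows (tool axes, cm, rad) from the present pose to pos with tool-y at world angle a deg, tool down"
    s=ctrl.get_state();R=Ro.from_quat(s['tcp_rot']);p=np.array(s['eef_pos'])
    y=np.array([np.cos(np.radians(a)),np.sin(np.radians(a)),0]);z=np.array([0,0,-1.])
    T=Ro.from_matrix(np.c_[np.cross(y,z),y,z]);rv=(R.inv()*T).as_rotvec()/n;dp=(np.array(pos)-p)/n
    for i in range(n):
        print(np.r_[(R*Ro.from_rotvec(rv*i)).inv().apply(dp)*100,rv,jaw].round(3).tolist(),end=', ')
    print()
E
python3 -c "
from h import *
plan([.59,.25,.22],-4.0,10)"
```

```text
[-4.879, -2.589, 0.106, -0.0, 0.0, 0.134, 1.0], [-5.18, -1.916, 0.105, -0.0, 0.0, 0.134, 1.0], [-5.389, -1.209, 0.104, -0.0, 0.0, 0.134, 1.0], [-5.502, -0.481, 0.103, -0.0, 0.0, 0.134, 1.0], [-5.517, 0.256, 0.103, -0.0, 0.0, 0.134, 1.0], [-5.434, 0.989, 0.102, -0.0, 0.0, 0.134, 1.0], [-5.254, 1.704, 0.102, -0.0, 0.0, 0.134, 1.0], [-4.98, 2.388, 0.102, -0.0, 0.0, 0.134, 1.0], [-4.618, 3.03, 0.102, -0.0, 0.0, 0.134, 1.0], [-4.173, 3.618, 0.102, -0.0, 0.0, 0.134, 1.0],
```

Emit:
{"method": "send_rows", "body": {
  "series": [
    [[-4.88,-2.59,0.1,0,0,0.134,1],[-5.18,-1.92,0.1,0,0,0.134,1],[-5.39,-1.21,0.1,0,0,0.134,1],[-5.5,-0.48,0.1,0,0,0.134,1],[-5.52,0.26,0.1,0,0,0.134,1],[-5.43,0.99,0.1,0,0,0.134,1],[-5.25,1.7,0.1,0,0,0.134,1],[-4.98,2.39,0.1,0,0,0.134,1],[-4.62,3.03,0.1,0,0,0.134,1],[-4.17,3.62,0.1,0,0,0.134,1]]
  ]
}}

```text
time: 1.4
eef_pos: [0.5904, 0.2483, 0.221]
tcp_rot: [0.734, 0.679, -0.0, -0.0]
contact_force: [0.7, 0.1, -0.4]
opening: 0.999
finger_force: 0.0
```

```bash
python3 - <<'E'
from h import *
import pickle
s=ctrl.get_state();print(s['time'],s['eef_pos'],s['dq'].round(3))
c=cam('wrist');save(c,'w1.png');pickle.dump(c,open('w1.pkl','wb'))
s=ctrl.get_state();print(s['time'],s['eef_pos'],Ro.from_quat(s['tcp_rot']).as_matrix().round(4),s['dq'].round(3))
plan([.59,.20,.22],-4,2)
E
```

```text
1.4 [0.59036282 0.2483238  0.22095628] [-0.62   0.326 -0.368  0.002  0.036  0.445]
1.45 [0.59469185 0.24305189 0.22075915] [[ 0.0862  0.9963  0.0032]
 [ 0.9963 -0.0862 -0.0038]
 [-0.0035  0.0035 -1.    ]] [ 0.055 -0.034  0.043  0.033  0.022 -0.08 ]
[-2.165, -0.048, 0.045, 0.002, 0.002, -0.008, 1.0], [-2.164, -0.066, 0.042, 0.002, 0.002, -0.008, 1.0],
```

View pics/w1.png

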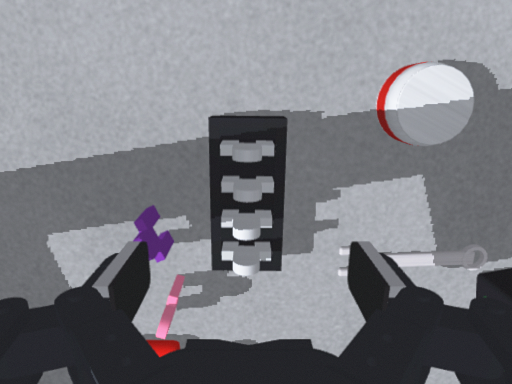

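Wrist view: the rack spans (210-286, 116-272), with the four grey shims at (248,150), (247,188), (246,220) and (246,255). The purple (152,235) and pink (172,305) look-alikes are outside it. I'll retake the picture at rest, then take a second one shifted.

```bash
python3 - <<'E'
from h import *
import pickle
c=cam('wrist');save(c,'w2.png');pickle.dump(c,open('w2.pkl','wb'))
E
```

Emit:
{"method": "send_rows", "body": {
  "series": [
    [[-4,-0.3,0.1,0,0,0,1],[-3,-0.3,0,0,0,0,1],[0,0,0,0,0,0,1],[0,0,0,0,0,0,1]]
  ]
}}

```text
time: 2.0
eef_pos: [0.5781, 0.1813, 0.2203]
tcp_rot: [0.733, 0.681, 0.0, -0.0]
contact_force: [-0.4, 0.0, -0.2]
opening: 0.998
finger_force: 0.0
```

```bash
python3 - <<'E'
from h import *
import pickle
c=cam('wrist');save(c,'w3.png');pickle.dump(c,open('w3.pkl','wb'))
c2=pickle.load(open('w2.pkl','rb'))
a=np.hstack([cv2.resize(x['img'][90:340,190:310],None,fx=2.4,fy=2.4,interpolation=cv2.INTER_CUBIC) for x in(c2,c)])
print(a.shape,c2['o'],c['o'])
cv2.imwrite('pics/w23.png',a[...,::-1])
E
```

```text
(600, 576, 3) [0.60165814 0.31227844 0.36371165] [0.58461084 0.24994504 0.36354619]
```

View pics/w23.png

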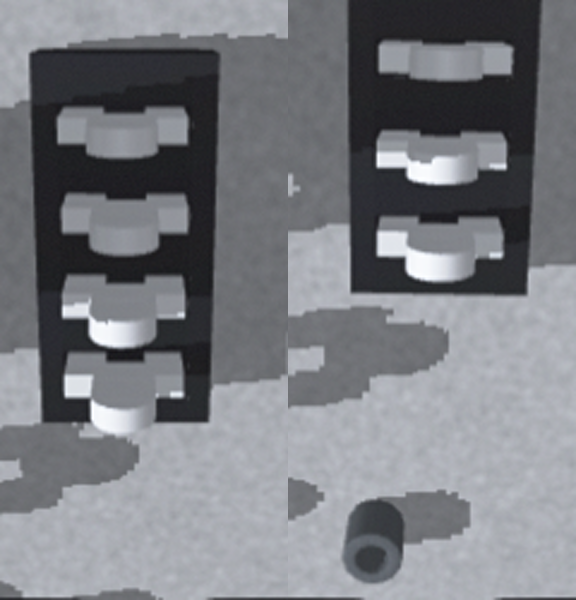

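The crop shows the four grey shims in the slots, row 4 nearest the jig. In the enlarged pixels, its shoulder corners are (65,397)/(184,398) in the left view and (89,258)/(215,258) in the right view. No look-alike is in the rack.

```bash
python3 - <<'E'
from h import *
import pickle
c1,c2=[pickle.load(open(f'w{i}.pkl','rb')) for i in(2,3)]
f=lambda u:np.array(u)/2.4+[190,90]-0.3
for n,a,b in(('rack-yL',(42,420),(63,292)),('rack-yR',(210,422),(239,294)),('s4L',(65,397),(89,258)),('s4R',(184,398),(215,258)),('s3L',(63,318),(89,166)),('s3R',(186,316),(218,166)),('s2L',(61,233),(91,74)),('s2R',(188,230),(224,75)),
 ('tab4L',(90,425),(117,272)),('tab4R',(157,425),(187,272))):
    X,e=tri(c1,f(a),c2,f(b));print(n,X.round(4),np.round(e,2))
rk=onz(c1,f([(30,53),(218,53),(210,422),(42,420)]),.035);print(rk.round(4),rk.mean(0))
v=(rk[0]+rk[1]-rk[2]-rk[3])/2;print(np.linalg.norm(v),np.degrees(np.arctan2(-v[0],v[1])))
# shoulders -y top edge at z=.055 view1
sh=onz(c1,f([(61,233),(188,230),(63,318),(186,316),(65,397),(184,398)]),.055);print(sh.round(4),(sh[::2]+sh[1::2])/2)
sh=onz(c2,f([(91,74),(224,75),(89,166),(218,166),(89,258),(215,258)]),.055);print((sh[::2]+sh[1::2])/2)
s=ctrl.get_state();R=Ro.from_quat(s['tcp_rot']).as_matrix();print(s['eef_pos'],np.degrees(np.arctan2(R[1,1],R[0,1])))
E
```

```text
rack-yL [0.5418 0.1336 0.0315] [0.09 0.09]
rack-yR [0.6181 0.1291 0.037 ] [0.2 0.2]
s4L [0.5564 0.1542 0.0509] [0.01 0.01]
s4R [0.607  0.1523 0.0567] [0.06 0.06]
s3L [0.5605 0.1932 0.0582] [0.14 0.14]
s3R [0.6102 0.1893 0.057 ] [0.31 0.31]
s2L [0.5637 0.2277 0.054 ] [0.3 0.3]
s2R [0.6143 0.2232 0.0495] [0.2 0.2]
tab4L [0.5693 0.1582 0.0841] [0.21 0.21]
tab4R [0.5949 0.1567 0.0852] [0.46 0.46]
[[0.5571 0.2978 0.035 ]
 [0.6318 0.2913 0.035 ]
 [0.6184 0.1278 0.035 ]
 [0.5424 0.1355 0.035 ]] [0.58742634 0.21309553 0.035     ]
0.16343684623580002 -4.946727874541854
[[0.5635 0.228  0.055 ]
 [0.6139 0.2248 0.055 ]
 [0.5602 0.1919 0.055 ]
 [0.6105 0.1884 0.055 ]
 [0.557  0.1563 0.055 ]
 [0.6071 0.1514 0.055 ]] [[0.58872884 0.22642401 0.055     ]
 [0.5853924  0.1901797  0.055     ]
 [0.5820494  0.15381826 0.055     ]]
[[0.58902937 0.22563897 0.055     ]
 [0.58510116 0.190838   0.055     ]
 [0.58192287 0.15360437 0.055     ]]
[0.57815653 0.18146808 0.22030731] -4.174821206076072
```

```bash
python3 -c "
from h import *
plan([.555,-.20,.225],-2.2,8)"
```

```text
[-4.777, 0.058, -0.061, -0.0, -0.0, -0.004, 1.0], [-4.777, 0.038, -0.061, -0.0, -0.0, -0.004, 1.0], [-4.777, 0.017, -0.06, -0.0, -0.0, -0.004, 1.0], [-4.777, -0.003, -0.06, -0.0, -0.0, -0.004, 1.0], [-4.777, -0.024, -0.06, -0.0, -0.0, -0.004, 1.0], [-4.777, -0.044, -0.059, -0.0, -0.0, -0.004, 1.0], [-4.777, -0.065, -0.059, -0.0, -0.0, -0.004, 1.0], [-4.776, -0.086, -0.059, -0.0, -0.0, -0.004, 1.0],
```

Emit:
{"method": "send_rows", "body": {
  "series": [
    [[-4.78,0,-0.06,0,0,-0.004,1],[-4.78,0,-0.06,0,0,-0.004,1],[-4.78,0,-0.06,0,0,-0.004,1],[-4.78,0,-0.06,0,0,-0.004,1],[-4.78,0,-0.06,0,0,-0.004,1],[-4.78,0,-0.06,0,0,-0.004,1],[-4.78,0,-0.06,0,0,-0.004,1],[-4.78,0,-0.06,0,0,-0.004,1],[0,0,0,0,0,0,1],[0,0,0,0,0,0,1]]
  ]
}}

```text
time: 3.3
eef_pos: [0.5557, -0.2002, 0.2249]
tcp_rot: [0.722, 0.692, 0.0, -0.0]
contact_force: [-0.1, 0.3, 0.5]
opening: 1.003
finger_force: 0.0
```

```bash
python3 - <<'E'
from h import *
import pickle
c=cam('wrist');save(c,'w4.png');pickle.dump(c,open('w4.pkl','wb'))
E
```

Emit:
{"method": "send_rows", "body": {
  "series": [
    [[-3,0,0,0,0,0,1],[-3,0,0,0,0,0,1],[0,0,0,0,0,0,1],[0,0,0,0,0,0,1]]
  ]
}}

```text
time: 3.85
eef_pos: [0.5532, -0.2596, 0.225]
tcp_rot: [0.721, 0.693, 0.0, -0.0]
contact_force: [0.5, 0.4, -0.0]
opening: 1.0
finger_force: 0.0
```

```bash
python3 - <<'E'
from h import *
import pickle
c=cam('wrist');save(c,'w5.png');pickle.dump(c,open('w5.pkl','wb'))
c2=pickle.load(open('w4.pkl','rb'))
a=np.hstack([cv2.resize(x['img'][84:384,165:330],None,fx=2,fy=2,interpolation=cv2.INTER_CUBIC) for x in(c2,c)])
print(a.shape,c2['o'],c['o'])
cv2.imwrite('pics/w45.png',a[...,::-1])
E
```

```text
(600, 660, 3) [ 0.56008137 -0.13146852  0.36814648] [ 0.55746242 -0.19082412  0.36826891]
```

View pics/w45.png

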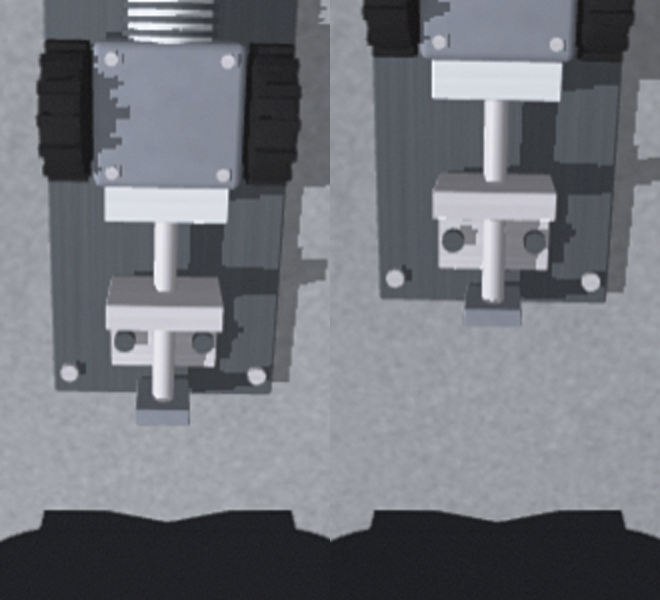

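The left view shows the drive face's top edge at y≈220 and the plate's gap-side top edge at y≈307. In the right view they are at ≈98 and ≈193. Next I refine these edges numerically.

```bash
python3 - <<'E'
from h import *
import pickle
c1,c2=[pickle.load(open(f'w{i}.pkl','rb')) for i in(4,5)]
def edge(c,col,rows,sgn):
    g=cv2.GaussianBlur(c['img'],(3,3),0).astype(float).sum(2)[:,col-2:col+3].mean(1)
    d=sgn*np.gradient(g);r=np.arange(*rows);k=r[np.argmax(d[r])]
    w=np.clip(d[k-2:k+3],0,None);return (w*np.arange(k-2,k+3)).sum()/w.sum()
def hedge(c,row,cols,sgn):
    g=cv2.GaussianBlur(c['img'],(3,3),0).astype(float).sum(2)[row-2:row+3].mean(0)
    d=sgn*np.gradient(g);r=np.arange(*cols);k=r[np.argmax(d[r])]
    w=np.clip(d[k-2:k+3],0,None);return (w*np.arange(k-2,k+3)).sum()/w.sum()
F=lambda u,v:(int(165+u/2),int(84+v/2))
for nm,c,D,P,B in(('v1',c1,220,307,279),('v2',c2,98,193,174)):
    for n,y,sg in(('drive',D,-1),('plate',P,1)):
        pts=[]
        for u in(120,140,195,212):
            col,row=F(u,y);pts.append((col,edge(c,col,(row-6,row+7),sg)))
        ph=onz(c,pts,.054);k=np.polyfit(ph[:,0],ph[:,1],1);print(nm,n,np.round(pts,1).tolist(),'y@.5525',np.polyval(k,.5525).round(4),'slope',k[0].round(4))
    r=F(0,D-8)[1];L=hedge(c,r,(165+45,165+60),1);Rr=hedge(c,r,(165+108,165+122),-1)
    print('drive plate x',onz(c,[(L,r),(Rr,r)],.054).round(4).tolist())
    r=F(0,P+9)[1];L=hedge(c,r,(165+45,165+60),1);Rr=hedge(c,r,(165+103,165+120),-1)
    print('plate x',onz(c,[(L,r),(Rr,r)],.054).round(4).tolist())
    r=F(0,(D+B)/2)[1];L=hedge(c,r,(165+70,165+84),1);Rr=hedge(c,r,(165+84,165+95),-1)
    print('shaft x',onz(c,[(L,r),(Rr,r)],.032).round(4).tolist(), 'row',r)
g=lambda u:np.array(u)/2+[165,84]-.25
for n,a,b in(('drL',(105,220),(103,98)),('drR',(229,221),(230,100)),('plL',(107,307),(104,193)),('plR',(222,307),(225,193)),('footL',(112,279),(107,174)),('baseL',(56,390),(51,298)),('baseR',(272,393),(276,301))):
    X,e=tri(c1,g(a),c2,g(b));print(n,X.round(4),np.round(e,1))
print(onz(c1,[g((56,390)),g((272,393))],.012))
t=pickle.load(open('c0.pkl','rb'))['top'];q=lambda u:np.array(u)/1.5625
print('push corners top',onz(t,[q((500,300)),q((498,338))],.107))
s=ctrl.get_state();R=Ro.from_quat(s['tcp_rot']).as_matrix();print(s['eef_pos'],np.degrees(np.arctan2(R[1,1],R[0,1])))
plan([.583,.1625,.16],-4.9,10)
E
```

```text
v1 drive [[225.0, 194.3], [235.0, 194.4], [262.0, 195.4], [271.0, 195.3]] y@.5525 -0.2267 slope -0.0677
v1 plate [[225.0, 236.3], [235.0, 236.7], [262.0, 237.1], [271.0, 237.2]] y@.5525 -0.2712 slope -0.06
drive plate x [[0.5256, -0.2207, 0.054], [0.5853, -0.2232, 0.054]]
plate x [[0.5223, -0.2757, 0.054], [0.582, -0.2782, 0.054]]
shaft x [[0.5481, -0.2478, 0.032], [0.5567, -0.2482, 0.032]] row 208
v2 drive [[225.0, 133.2], [235.0, 133.3], [262.0, 133.9], [271.0, 134.1]] y@.5525 -0.2267 slope -0.0613
v2 plate [[225.0, 179.4], [235.0, 179.8], [262.0, 180.2], [271.0, 180.3]] y@.5525 -0.2712 slope -0.0593
drive plate x [[0.5254, -0.2214, 0.054], [0.5853, -0.2238, 0.054]]
plate x [[0.5224, -0.2751, 0.054], [0.5822, -0.2775, 0.054]]
shaft x [[0.548, -0.2476, 0.032], [0.5565, -0.2479, 0.032]] row 152
drL [ 0.5257 -0.2251  0.0523] [0.2 0.2]
drR [ 0.5859 -0.2287  0.0502] [0.5 0.5]
plL [ 0.5237 -0.2702  0.0548] [0. 0.]
plR [ 0.5818 -0.2725  0.0549] [0. 0.]
footL [ 0.523  -0.2684  0.0212] [0.7 0.7]
baseL [ 0.4846 -0.3417  0.0122] [0. 0.]
baseR [ 0.6133 -0.3482  0.0134] [0.2 0.2]
[[ 0.48460989 -0.34179964  0.012     ]
 [ 0.61372712 -0.34911562  0.012     ]]
push corners top [[ 0.58234318 -0.09579122  0.107     ]
 [ 0.52865681 -0.09292104  0.107     ]]
[ 0.5531288  -0.25954615  0.22502138] -2.3082150254939378
[4.229, 0.129, 0.653, -0.0, -0.0, 0.005, 1.0], [4.229, 0.109, 0.653, -0.0, -0.0, 0.005, 1.0], [4.23, 0.09, 0.652, -0.0, -0.0, 0.005, 1.0], [4.23, 0.071, 0.652, -0.0, -0.0, 0.005, 1.0], [4.23, 0.052, 0.652, -0.0, -0.0, 0.005, 1.0], [4.231, 0.033, 0.652, -0.0, -0.0, 0.005, 1.0], [4.231, 0.014, 0.651, -0.0, -0.0, 0.005, 1.0], [4.231, -0.005, 0.651, -0.0, -0.0, 0.005, 1.0], [4.231, -0.025, 0.651, -0.0, -0.0, 0.005, 1.0], [4.231, -0.044, 0.65, -0.0, -0.0, 0.005, 1.0],
```

Gap is 44.5 mm, so three shims are needed (30 mm against a minimum of 26.5 mm). Jig yaw is about -3.4°. Now to the first shim.

Emit:
{"method": "send_rows", "body": {
  "series": [
    [[4.23,0.13,0.65,0,0,0.005,0.2],[4.23,0.11,0.65,0,0,0.005,0.2],[4.23,0.09,0.65,0,0,0.005,0.2],[4.23,0.07,0.65,0,0,0.005,0.2],[4.23,0.05,0.65,0,0,0.005,0.2],[4.23,0.03,0.65,0,0,0.005,0.2],[4.23,0.01,0.65,0,0,0.005,0.2],[4.23,0,0.65,0,0,0.005,0.2],[4.23,-0.02,0.65,0,0,0.005,0.2],[4.23,-0.04,0.65,0,0,0.005,0.2]]
  ]
}}

```text
time: 5.15
eef_pos: [0.5837, 0.1634, 0.1602]
tcp_rot: [0.738, 0.674, 0.0, -0.0]
contact_force: [0.3, 0.0, 0.1]
opening: 0.598
finger_force: 0.0
```

Emit:
{"method": "send_rows", "body": {
  "series": [
    [[0,0,0,0,0,0,0.2],[0,0,0,0,0,0,0.2]]
  ]
}}

```text
time: 5.4
eef_pos: [0.584, 0.1611, 0.1602]
tcp_rot: [0.738, 0.674, -0.0, 0.0]
contact_force: [0.9, -0.2, -0.5]
opening: 0.606
finger_force: 0.0
```

```bash
python3 - <<'E'
from h import *
s=ctrl.get_state();R=Ro.from_quat(s['tcp_rot']).as_matrix();print(s['eef_pos'],np.degrees(np.arctan2(R[1,1],R[0,1])),s['opening'])
plan([.5828,.162,.0585],-4.9,3)
E
```

```text
[0.58396905 0.16113992 0.16020873] -5.184056579400973 0.606224450018642
[0.026, -0.041, 3.39, -0.0, 0.0, -0.002, 1.0], [0.026, -0.041, 3.39, -0.0, 0.0, -0.002, 1.0], [0.026, -0.041, 3.39, -0.0, 0.0, -0.002, 1.0],
```

Emit:
{"method": "send_rows", "body": {
  "series": [
    [[0.05,-0.1,4,0,0,0,0.2],[0.02,-0.02,4,0,0,0,0.2],[0,0,2.17,0,0,0,0.2],[0,0,0,0,0,0,0.2],[0,0,0,0,0,0,-0.6],[0,0,0,0,0,0,-0.7],[0,0,0,0,0,0,-0.8],[0,0,0,0,0,0,-0.8]]
  ],
  "force": 40
}}

```text
time: 6.4
eef_pos: [0.5843, 0.1616, 0.0602]
tcp_rot: [0.739, 0.674, 0.001, 0.001]
contact_force: [-2.3, -0.1, 5.1]
opening: 0.293
finger_force: 39.9
```

Emit:
{"method": "send_rows", "body": {
  "series": [
    [[0,0,-2,0,0,0,-0.8],[0,0,-4,0,0,0,-0.8],[0,0,-4,0,0,0,-0.8],[0,0,-2,0,0,0,-0.8],[0,0,0,0,0,0,-0.8]]
  ]
}}

```text
time: 7.02
eef_pos: [0.5842, 0.1616, 0.1805]
tcp_rot: [0.739, 0.674, 0.002, 0.001]
contact_force: [1.0, 0.3, -0.6]
opening: 0.29
finger_force: 40.4
```

```bash
cat >> h.py <<'E'
N=np.array([.0585,.9983,0]);G0=np.array([.5525,-.2712,0])   # jig +y, plate face centre
def slot(s,z): return G0+N*s+[0,0,z]
E
python3 - <<'E'
from h import *
s=ctrl.get_state();R=Ro.from_quat(s['tcp_rot']).as_matrix();print(s['eef_pos'],np.degrees(np.arctan2(R[1,1],R[0,1])),s['opening'],s['contact_force'])
print(slot(.010,0))
plan(slot(.010,.15),-3.35,10)
E
```

```text
[0.58422354 0.16164908 0.18049637] -5.265697688046498 0.29030723562193456 [ 1.03344232  0.26282682 -0.60902382]
[ 0.553085 -0.261217  0.      ]
[-4.24, 0.077, 0.302, 0.0, -0.0, -0.003, 1.0], [-4.24, 0.063, 0.302, 0.0, -0.0, -0.003, 1.0], [-4.24, 0.049, 0.303, 0.0, -0.0, -0.003, 1.0], [-4.24, 0.035, 0.303, 0.0, -0.0, -0.003, 1.0], [-4.24, 0.021, 0.303, 0.0, -0.0, -0.003, 1.0], [-4.24, 0.007, 0.303, 0.0, -0.0, -0.003, 1.0], [-4.24, -0.008, 0.304, 0.0, -0.0, -0.003, 1.0], [-4.24, -0.022, 0.304, 0.0, -0.0, -0.003, 1.0], [-4.24, -0.036, 0.304, 0.0, -0.0, -0.003, 1.0], [-4.24, -0.05, 0.305, 0.0, -0.0, -0.003, 1.0],
```

Emit:
{"method": "send_rows", "body": {
  "series": [
    [[-4.24,0.08,0,0,0,-0.003,-0.8],[-4.24,0.06,0,0,0,-0.003,-0.8],[-4.24,0.05,0,0,0,-0.003,-0.8],[-4.24,0.03,0,0,0,-0.003,-0.8],[-4.24,0.02,0,0,0,-0.003,-0.8],[-4.24,0.01,0,0,0,-0.003,-0.8],[-4.24,0,0,0,0,-0.003,-0.8],[-4.24,-0.02,0,0,0,-0.003,-0.8],[-4.24,-0.04,0,0,0,-0.003,-0.8],[-4.24,-0.05,0,0,0,-0.003,-0.8]]
  ]
}}

```text
time: 8.28
eef_pos: [0.55, -0.2619, 0.1755]
tcp_rot: [0.729, 0.685, -0.0, -0.002]
contact_force: [-0.7, -0.2, -0.4]
opening: 0.294
finger_force: 40.3
```

Emit:
{"method": "send_rows", "body": {
  "series": [
    [[0,0,2,0,0,0,-0.8],[0,0,2,0,0,0,-0.8],[0,0,0,0,0,0,-0.8],[0,0,0,0,0,0,-0.8]]
  ]
}}

```text
time: 8.78
eef_pos: [0.5515, -0.2602, 0.138]
tcp_rot: [0.728, 0.685, -0.0, -0.0]
contact_force: [0.4, 0.3, -0.0]
opening: 0.292
finger_force: 40.4
```

```bash
python3 - <<'E'
from h import *
import pickle
c=cam('wrist');s=ctrl.get_state();R=Ro.from_quat(s['tcp_rot']).as_matrix();print(s['eef_pos'],np.degrees(np.arctan2(R[1,1],R[0,1])),s['opening'],s['contact_force'])
pickle.dump(c,open('w6.pkl','wb'));save(c,'w6.png')
plan(slot(.010,.0632),-3.35,3)
E
```

```text
[ 0.55194012 -0.26060649  0.13881381] -3.4749257850741713 0.28616589068472886 [-0.93864232  0.00908511 -0.73674072]
[-0.017, 0.038, 2.52, 0.0, 0.0, -0.001, 1.0], [-0.018, 0.038, 2.52, 0.0, 0.0, -0.001, 1.0], [-0.018, 0.039, 2.52, 0.0, 0.0, -0.001, 1.0],
```

View pics/w6.png

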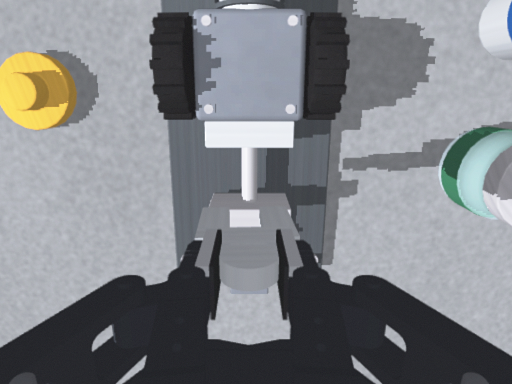

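The shim is held upright at (250,250) and its slot is in line with the shaft at (250,170). Lowering it.

Emit:
{"method": "send_rows", "body": {
  "series": [
    [[-0.05,0.11,2.5,0,0,0,-0.8],[0,0,2.5,0,0,0,-0.8],[0,0,1.3,0,0,0,-0.8],[0,0,0.7,0,0,0,-0.8],[0,0,0.3,0,0,0,-0.8],[0,0,0,0,0,0,-0.8],[0,0,0,0,0,0,-0.8]]
  ]
}}

```text
time: 9.7
eef_pos: [0.553, -0.2622, 0.0663]
tcp_rot: [0.729, 0.685, 0.0, 0.001]
contact_force: [0.1, 0.1, -1.4]
opening: 0.288
finger_force: 40.4
```

Emit:
{"method": "send_rows", "body": {
  "series": [
    [[0.05,0,0.3,0,0,0,-0.8],[0,0,0.15,0,0,0,-0.8],[0,0,0,0,0,0,-0.8],[0,0,0,0,0,0,-0.8]]
  ]
}}

```text
time: 10.2
eef_pos: [0.5529, -0.2619, 0.0622]
tcp_rot: [0.729, 0.685, -0.0, 0.0]
contact_force: [-1.4, 0.5, 6.4]
opening: 0.292
finger_force: 40.9
```

Emit:
{"method": "send_rows", "body": {
  "series": [
    [[0,0,0,0,0,0,-0.2],[0,0,0,0,0,0,0],[0,0,0,0,0,0,0.1],[0,0,-2,0,0,0,0.2],[0,0,-4,0,0,0,0.2],[0,0,-4,0,0,0,0.2],[0,0,0,0,0,0,0.2],[0,0,0,0,0,0,0.2]]
  ]
}}

```text
time: 11.2
eef_pos: [0.5524, -0.2613, 0.1614]
tcp_rot: [0.729, 0.685, 0.0, 0.0]
contact_force: [-1.1, -0.0, -0.1]
opening: 0.602
finger_force: 0.0
```

```bash
python3 - <<'E'
from h import *
import pickle
c=cam('wrist');s=ctrl.get_state();R=Ro.from_quat(s['tcp_rot']).as_matrix();print(s['eef_pos'],np.degrees(np.arctan2(R[1,1],R[0,1])),s['opening'],s['contact_force'])
pickle.dump(c,open('w7.pkl','wb'));cv2.imwrite('pics/w7.png',cv2.resize(c['img'][100:330,150:350],None,fx=2.5,fy=2.5)[...,::-1])
plan([.5855,.198,.165],-4.9,10,.2)
E
```

```text
[ 0.55193655 -0.2609765   0.16021116] -3.5490003645907873 0.6000373177115714 [ 0.35861315 -0.50880226 -0.70867156]
[4.602, 0.051, -0.044, -0.0, -0.0, 0.002, 0.2], [4.602, 0.04, -0.045, -0.0, -0.0, 0.002, 0.2], [4.602, 0.029, -0.045, -0.0, -0.0, 0.002, 0.2], [4.602, 0.018, -0.045, -0.0, -0.0, 0.002, 0.2], [4.602, 0.007, -0.046, -0.0, -0.0, 0.002, 0.2], [4.602, -0.003, -0.046, -0.0, -0.0, 0.002, 0.2], [4.602, -0.014, -0.046, -0.0, -0.0, 0.002, 0.2], [4.602, -0.025, -0.047, -0.0, -0.0, 0.002, 0.2], [4.602, -0.036, -0.047, -0.0, -0.0, 0.002, 0.2], [4.602, -0.047, -0.048, -0.0, -0.0, 0.002, 0.2],
```

View pics/w7.png

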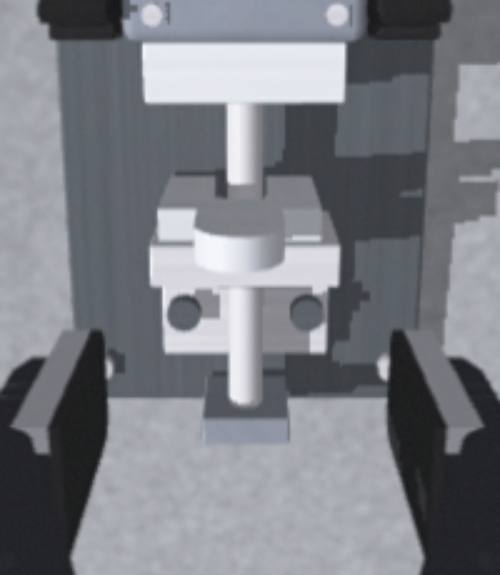

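Shim 1 stands upright over the shaft against the end plate, its tab at (240,235). Next, shim 2.

Emit:
{"method": "send_rows", "body": {
  "series": [
    [[4.6,0.05,0,0,0,0.002,0.2],[4.6,0.04,0,0,0,0.002,0.2],[4.6,0.03,0,0,0,0.002,0.2],[4.6,0.02,0,0,0,0.002,0.2],[4.6,0.01,0,0,0,0.002,0.2],[4.6,0,0,0,0,0.002,0.2],[4.6,-0.01,0,0,0,0.002,0.2],[4.6,-0.02,0,0,0,0.002,0.2],[4.6,-0.03,0,0,0,0.002,0.2],[4.6,-0.03,0,0,0,0.002,0.2]]
  ]
}}

```text
time: 12.5
eef_pos: [0.5846, 0.1987, 0.1589]
tcp_rot: [0.736, 0.678, -0.002, -0.001]
contact_force: [0.4, -0.6, -0.3]
opening: 0.602
finger_force: 0.0
```

Emit:
{"method": "send_rows", "body": {
  "series": [
    [[0,0,0,0,0,0,0.2],[0,0,0,0,0,0,0.2],[0,0,0,0,0,0,0.2]]
  ]
}}

```text
time: 12.88
eef_pos: [0.5855, 0.1962, 0.1602]
tcp_rot: [0.736, 0.677, -0.001, -0.0]
contact_force: [-0.0, -0.4, 0.2]
opening: 0.598
finger_force: 0.0
```

```bash
python3 - <<'E'
from h import *
s=ctrl.get_state();R=Ro.from_quat(s['tcp_rot']).as_matrix();print(s['eef_pos'],np.degrees(np.arctan2(R[1,1],R[0,1])),s['opening'])
plan([.5862,.198,.060],-4.9,1)
E
```

```text
[0.58549628 0.19620574 0.16021796] -4.777310441326273 0.5979490910840963
[0.19, 0.068, 10.022, -0.001, 0.001, 0.002, 1.0],
```

Emit:
{"method": "send_rows", "body": {
  "series": [
    [[0.2,0.07,4,0,0,0.002,0.2],[0,0,4,0,0,0,0.2],[0,0,2.05,0,0,0,0.2],[0,0,0,0,0,0,0.2],[0,0,0,0,0,0,-0.6],[0,0,0,0,0,0,-0.7],[0,0,0,0,0,0,-0.8],[0,0,0,0,0,0,-0.8]]
  ]
}}

```text
time: 13.88
eef_pos: [0.5878, 0.1996, 0.0625]
tcp_rot: [0.736, 0.677, 0.001, 0.001]
contact_force: [-1.0, -0.8, 6.2]
opening: 0.289
finger_force: 39.8
```

Emit:
{"method": "send_rows", "body": {
  "series": [
    [[0,0,-2,0,0,0,-0.8],[0,0,-4,0,0,0,-0.8],[0,0,-4,0,0,0,-0.8],[0,0,-2,0,0,0,-0.8],[0,0,0,0,0,0,-0.8]]
  ]
}}

```text
time: 14.5
eef_pos: [0.5876, 0.1995, 0.1826]
tcp_rot: [0.736, 0.677, 0.002, 0.001]
contact_force: [-0.4, -0.9, -0.9]
opening: 0.286
finger_force: 40.7
```

```bash
python3 - <<'E'
from h import *
s=ctrl.get_state();R=Ro.from_quat(s['tcp_rot']).as_matrix();print(s['eef_pos'],np.degrees(np.arctan2(R[1,1],R[0,1])),s['opening'])
print(slot(.023,0));plan(slot(.023,.18),-3.35,10)
E
```

```text
[0.58755902 0.19954705 0.18260857] -4.809478042560227 0.2856008805454013
[ 0.5538455 -0.2482391  0.       ]
[-4.49, 0.039, 0.022, 0.0, -0.0, -0.003, 1.0], [-4.49, 0.028, 0.022, 0.0, -0.0, -0.003, 1.0], [-4.491, 0.017, 0.023, 0.0, -0.0, -0.003, 1.0], [-4.491, 0.005, 0.023, 0.0, -0.0, -0.003, 1.0], [-4.491, -0.006, 0.023, 0.0, -0.0, -0.003, 1.0], [-4.491, -0.018, 0.024, 0.0, -0.0, -0.003, 1.0], [-4.49, -0.029, 0.024, 0.0, -0.0, -0.003, 1.0], [-4.49, -0.041, 0.025, 0.0, -0.0, -0.003, 1.0], [-4.49, -0.052, 0.025, 0.0, -0.0, -0.003, 1.0], [-4.49, -0.063, 0.026, 0.0, -0.0, -0.003, 1.0],
```

Emit:
{"method": "send_rows", "body": {
  "series": [
    [[-4.49,0.04,0,0,0,-0.003,-0.8],[-4.49,0.03,0,0,0,-0.003,-0.8],[-4.49,0.02,0,0,0,-0.003,-0.8],[-4.49,0.01,0,0,0,-0.003,-0.8],[-4.49,0,0,0,0,-0.003,-0.8],[-4.49,-0.01,0,0,0,-0.003,-0.8],[-4.49,-0.02,0,0,0,-0.003,-0.8],[-4.49,-0.03,0,0,0,-0.003,-0.8],[-4.49,-0.04,0,0,0,-0.003,-0.8],[-4.3,-0.05,0,0,0,-0.003,-0.8]]
  ]
}}

```text
time: 15.75
eef_pos: [0.5531, -0.2474, 0.1776]
tcp_rot: [0.726, 0.688, -0.0, -0.002]
contact_force: [0.4, -0.3, -0.3]
opening: 0.291
finger_force: 40.7
```

Emit:
{"method": "send_rows", "body": {
  "series": [
    [[0,0,2,0,0,0,-0.8],[0,0,2,0,0,0,-0.8],[0,0,0,0,0,0,-0.8],[0,0,0,0,0,0,-0.8]]
  ]
}}

```text
time: 16.25
eef_pos: [0.5547, -0.2455, 0.14]
tcp_rot: [0.725, 0.688, -0.0, -0.0]
contact_force: [0.6, -0.5, -0.1]
opening: 0.292
finger_force: 40.7
```

```bash
python3 - <<'E'
from h import *
s=ctrl.get_state();R=Ro.from_quat(s['tcp_rot']).as_matrix();print(s['eef_pos'],np.degrees(np.arctan2(R[1,1],R[0,1])),s['opening'],s['contact_force'])
print(slot(.0245,0));plan(slot(.0245,.0685),-3.35,1)
E
```

```text
[ 0.55470392 -0.24546254  0.13998077] -3.007668282117571 0.29227177016947464 [ 0.63738105 -0.45738965 -0.12472743]
[ 0.55393325 -0.24674165  0.        ]
[-0.136, -0.065, 7.148, -0.001, -0.001, 0.006, 1.0],
```

Emit:
{"method": "send_rows", "body": {
  "series": [
    [[-0.1,-0.05,2.5,0,0,0.006,-0.8],[0,0,2.5,0,0,0,-0.8],[0,0,1.3,0,0,0,-0.8],[0,0,0.6,0,0,0,-0.8],[0,0,0.2,0,0,0,-0.8],[0,0,0,0,0,0,-0.8],[0,0,0,0,0,0,-0.8]]
  ]
}}

```text
time: 17.12
eef_pos: [0.5545, -0.2479, 0.0703]
tcp_rot: [0.728, 0.686, 0.0, 0.001]
contact_force: [-0.1, -0.9, -1.3]
opening: 0.29
finger_force: 40.7
```

Emit:
{"method": "send_rows", "body": {
  "series": [
    [[0.08,0,0.4,0,0,0,-0.8],[0,0,0.2,0,0,0,-0.8],[0,0,0,0,0,0,-0.8],[0,0,0,0,0,0,-0.8]]
  ]
}}

```text
time: 17.62
eef_pos: [0.5543, -0.2472, 0.0646]
tcp_rot: [0.728, 0.686, -0.0, 0.0]
contact_force: [-2.3, 0.4, 6.2]
opening: 0.294
finger_force: 41.4
```

Emit:
{"method": "send_rows", "body": {
  "series": [
    [[0,0,0,0,0,0,-0.2],[0,0,0,0,0,0,0],[0,0,0,0,0,0,0.1],[0,0,-2,0,0,0,0.2],[0,0,-4,0,0,0,0.2],[0,0,-4,0,0,0,0.2],[0,0,0,0,0,0,0.2],[0,0,0,0,0,0,0.2]]
  ]
}}

```text
time: 18.62
eef_pos: [0.554, -0.2467, 0.1639]
tcp_rot: [0.728, 0.686, 0.0, 0.0]
contact_force: [-0.0, 0.3, -0.9]
opening: 0.603
finger_force: 0.0
```

```bash
python3 - <<'E'
from h import *
import pickle
c=cam('wrist');pickle.dump(c,open('w8.pkl','wb'));save(c,'w8.png')
plan([.589,.2332,.165],-4.9,10,.2)
E
```

```text
[4.809, 0.067, -0.019, -0.0, -0.0, 0.003, 0.2], [4.809, 0.054, -0.019, -0.0, -0.0, 0.003, 0.2], [4.809, 0.042, -0.02, -0.0, -0.0, 0.003, 0.2], [4.809, 0.03, -0.02, -0.0, -0.0, 0.003, 0.2], [4.809, 0.017, -0.021, -0.0, -0.0, 0.003, 0.2], [4.809, 0.005, -0.021, -0.0, -0.0, 0.003, 0.2], [4.809, -0.007, -0.021, -0.0, -0.0, 0.003, 0.2], [4.809, -0.019, -0.022, -0.0, -0.0, 0.003, 0.2], [4.809, -0.032, -0.022, -0.0, -0.0, 0.003, 0.2], [4.809, -0.044, -0.022, -0.0, -0.0, 0.003, 0.2],
```

Emit:
{"method": "send_rows", "body": {
  "series": [
    [[4.8,0.07,0,0,0,0.003,0.2],[4.8,0.05,0,0,0,0.003,0.2],[4.8,0.04,0,0,0,0.003,0.2],[4.8,0.03,0,0,0,0.003,0.2],[4.8,0.02,0,0,0,0.003,0.2],[4.8,0.01,0,0,0,0.003,0.2],[4.8,0,0,0,0,0.003,0.2],[4.8,-0.02,0,0,0,0.003,0.2],[4.8,-0.03,0,0,0,0.003,0.2],[4.8,-0.04,0,0,0,0.003,0.2]]
  ]
}}

```text
time: 19.92
eef_pos: [0.5895, 0.2332, 0.1614]
tcp_rot: [0.738, 0.675, -0.002, -0.001]
contact_force: [1.0, -0.7, 0.3]
opening: 0.598
finger_force: 0.0
```

Emit:
{"method": "send_rows", "body": {
  "series": [
    [[0,0,0,0,0,0,0.2],[0,0,0,0,0,0,0.2],[0,0,0,0,0,0,0.2]]
  ]
}}

```text
time: 20.3
eef_pos: [0.5904, 0.2305, 0.1627]
tcp_rot: [0.739, 0.674, -0.001, -0.0]
contact_force: [0.2, -0.8, 0.3]
opening: 0.6
finger_force: 0.0
```

```bash
python3 - <<'E'
from h import *
s=ctrl.get_state();R=Ro.from_quat(s['tcp_rot']).as_matrix();print(s['eef_pos'],np.degrees(np.arctan2(R[1,1],R[0,1])),s['opening'])
plan([.5895,.2335,.060],-4.9,1)
E
```

```text
[0.59038054 0.23053545 0.16268269] -5.240266067346688 0.6004365123062494
[0.294, -0.101, 10.268, -0.001, 0.001, -0.006, 1.0],
```

Emit:
{"method": "send_rows", "body": {
  "series": [
    [[0.2,-0.12,4,0,0,-0.004,0.2],[0,0,4,0,0,0,0.2],[0,0,2.25,0,0,0,0.2],[0,0,0,0,0,0,0.2],[0,0,0,0,0,0,-0.6],[0,0,0,0,0,0,-0.7],[0,0,0,0,0,0,-0.8],[0,0,0,0,0,0,-0.8]]
  ]
}}

```text
time: 21.3
eef_pos: [0.5903, 0.2342, 0.0629]
tcp_rot: [0.737, 0.676, 0.001, 0.0]
contact_force: [-3.0, -0.7, 5.6]
opening: 0.286
finger_force: 40.3
```

Emit:
{"method": "send_rows", "body": {
  "series": [
    [[0,0,-2,0,0,0,-0.8],[0,0,-4,0,0,0,-0.8],[0,0,-4,0,0,0,-0.8],[0,0,-2,0,0,0,-0.8],[0,0,0,0,0,0,-0.8]]
  ]
}}

```text
time: 21.92
eef_pos: [0.5908, 0.2342, 0.1834]
tcp_rot: [0.737, 0.676, 0.002, 0.001]
contact_force: [0.2, 0.2, -1.4]
opening: 0.285
finger_force: 39.9
```

```bash
python3 - <<'E'
from h import *
s=ctrl.get_state();R=Ro.from_quat(s['tcp_rot']).as_matrix();print(s['eef_pos'],np.degrees(np.arctan2(R[1,1],R[0,1])),s['opening'])
print(slot(.037,0));plan(slot(.037,.18),-3.35,10)
E
```

```text
[0.59083185 0.23422383 0.1833541 ] -4.923933592060517 0.2845230179051917
[ 0.5546645 -0.2342629  0.       ]
[-4.699, 0.042, 0.027, 0.0, -0.0, -0.003, 1.0], [-4.699, 0.029, 0.028, 0.0, -0.0, -0.003, 1.0], [-4.699, 0.016, 0.028, 0.0, -0.0, -0.003, 1.0], [-4.699, 0.003, 0.029, 0.0, -0.0, -0.003, 1.0], [-4.699, -0.01, 0.03, 0.0, -0.0, -0.003, 1.0], [-4.699, -0.023, 0.03, 0.0, -0.0, -0.003, 1.0], [-4.699, -0.036, 0.031, 0.0, -0.0, -0.003, 1.0], [-4.699, -0.049, 0.032, 0.0, -0.0, -0.003, 1.0], [-4.698, -0.062, 0.032, 0.0, -0.0, -0.003, 1.0], [-4.698, -0.074, 0.033, 0.0, -0.0, -0.003, 1.0],
```

Emit:
{"method": "send_rows", "body": {
  "series": [
    [[-4.7,0.04,0,0,0,-0.003,-0.8],[-4.7,0.03,0,0,0,-0.003,-0.8],[-4.7,0.02,0,0,0,-0.003,-0.8],[-4.7,0,0,0,0,-0.003,-0.8],[-4.7,-0.01,0,0,0,-0.003,-0.8],[-4.7,-0.02,0,0,0,-0.003,-0.8],[-4.7,-0.03,0,0,0,-0.003,-0.8],[-4.7,-0.04,0,0,0,-0.003,-0.8],[-4.7,-0.05,0,0,0,-0.003,-0.8],[-4.6,-0.06,0,0,0,-0.003,-0.8]]
  ]
}}

```text
time: 23.18
eef_pos: [0.553, -0.2347, 0.1782]
tcp_rot: [0.727, 0.687, -0.0, -0.002]
contact_force: [0.7, -0.0, -2.0]
opening: 0.29
finger_force: 39.9
```

Emit:
{"method": "send_rows", "body": {
  "series": [
    [[0,0,2,0,0,0,-0.8],[0,0,2,0,0,0,-0.8],[0,0,0,0,0,0,-0.8],[0,0,0,0,0,0,-0.8]]
  ]
}}

```text
time: 23.68
eef_pos: [0.5546, -0.2326, 0.1405]
tcp_rot: [0.726, 0.688, -0.0, -0.0]
contact_force: [0.7, -0.5, 0.3]
opening: 0.286
finger_force: 39.9
```

```bash
python3 - <<'E'
from h import *
c=cam('wrist');save(c,'w9.png')
s=ctrl.get_state();R=Ro.from_quat(s['tcp_rot']).as_matrix();print(s['eef_pos'],np.degrees(np.arctan2(R[1,1],R[0,1])),s['opening'],s['contact_force'])
print(slot(.038,0));plan(slot(.038,.0695),-3.35,1)
E
```

```text
[ 0.55496858 -0.23296236  0.14132103] -3.1238676363608584 0.28697946217533754 [-0.12918537  0.07379548  0.0785195 ]
[ 0.554723  -0.2332646  0.       ]
[-0.029, -0.027, 7.182, 0.001, 0.0, 0.004, 1.0],
```

View pics/w8.png

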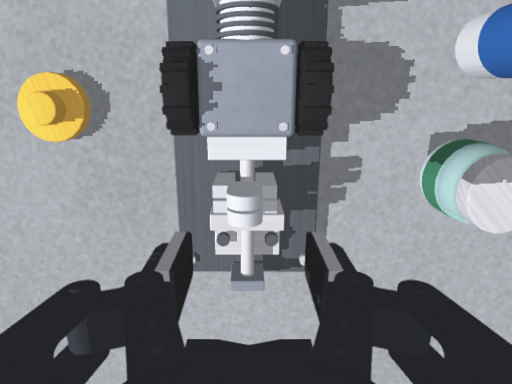

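w8: two shims stand upright over the shaft (tabs at (245,195) and (245,216)). Free gap remains in front of the drive face (y≈160). Lowering the third.

Emit:
{"method": "send_rows", "body": {
  "series": [
    [[0.1,-0.03,2.5,0,0,0.004,-0.8],[0,0,2.5,0,0,0,-0.8],[0,0,1.3,0,0,0,-0.8],[0,0,0.6,0,0,0,-0.8],[0,0,0.3,0,0,0,-0.8],[0,0,0,0,0,0,-0.8],[0,0,0,0,0,0,-0.8]]
  ]
}}

```text
time: 24.6
eef_pos: [0.5547, -0.233, 0.0697]
tcp_rot: [0.728, 0.686, 0.0, 0.001]
contact_force: [0.1, -0.8, -0.5]
opening: 0.284
finger_force: 39.9
```

Emit:
{"method": "send_rows", "body": {
  "series": [
    [[0.03,0,0.35,0,0,0,-0.8],[0,0,0.18,0,0,0,-0.8],[0,0,0,0,0,0,-0.8],[0,0,0,0,0,0,-0.8]]
  ]
}}

```text
time: 25.1
eef_pos: [0.5545, -0.2329, 0.0649]
tcp_rot: [0.728, 0.686, -0.0, 0.0]
contact_force: [-2.1, 1.9, 5.3]
opening: 0.289
finger_force: 40.5
```

Emit:
{"method": "send_rows", "body": {
  "series": [
    [[0,0,0,0,0,0,-0.2],[0,0,0,0,0,0,0],[0,0,0,0,0,0,0.1],[0,0,-2,0,0,0,0.2],[0,0,-4,0,0,0,0.2],[0,0,-4,0,0,0,0.2],[0,0,-2,0,0,0,0.2],[0,0,0,0,0,0,0.2],[0,0,0,0,0,0,0.2]]
  ]
}}

```text
time: 26.22
eef_pos: [0.5533, -0.2319, 0.1818]
tcp_rot: [0.728, 0.686, -0.0, -0.001]
contact_force: [-0.3, -0.4, -1.0]
opening: 0.6
finger_force: 0.0
```

```bash
python3 - <<'E'
from h import *
import pickle
c=cam('wrist');pickle.dump(c,open('w10.pkl','wb'));t=cam('top');pickle.dump(t,open('t1.pkl','wb'))
a=[cv2.resize(c['img'][40:300,150:350],(400,520)),cv2.resize(t['img'][165:265,295:435],(400,286),interpolation=cv2.INTER_CUBIC)]
a[1]=cv2.copyMakeBorder(a[1],0,234,0,0,cv2.BORDER_CONSTANT)
cv2.imwrite('pics/w10.png',np.hstack(a)[...,::-1])
s=ctrl.get_state();R=Ro.from_quat(s['tcp_rot']).as_matrix();print(s['eef_pos'],np.degrees(np.arctan2(R[1,1],R[0,1])))
E
```

```text
[ 0.55316898 -0.23180131  0.18126322] -3.43811218060964
```

View pics/w10.png

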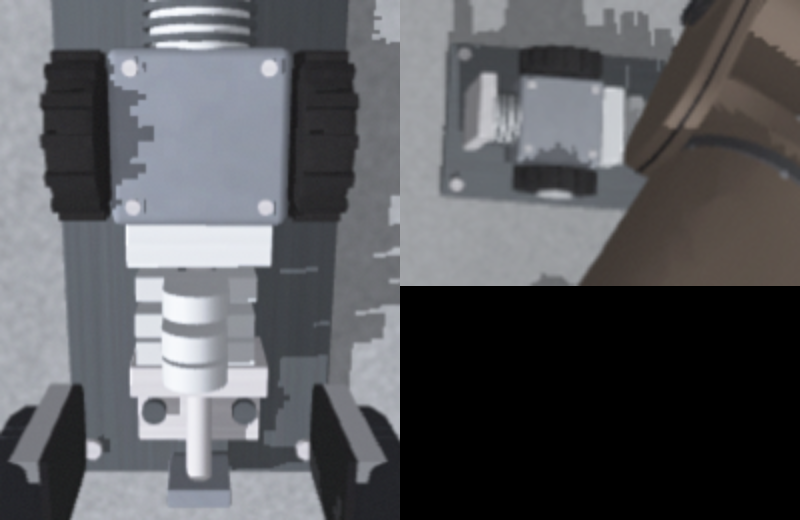

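All three shims stand upright over the shaft (tabs at (195,285), (195,325), (195,365)), with the drive face at y≈265 just in front of them. Now I move behind the push plate with the jaws shut.

```bash
python3 - <<'E'
from h import *
t=__import__('pickle').load(open('t1.pkl','rb'))
q=lambda u:np.array(u)*.35+[295,165]
print('push top rear edge',onz(t,[q((480,73)),q((476,145))],.107), 'rear bottom?',onz(t,[q((465,85))],.05))
t0=__import__('pickle').load(open('c0.pkl','rb'))['top'];print('collar',onz(t0,[np.array((432,337))/1.5625],.03))
plan(slot(.206,.181),-3.35,4)
E
```

```text
push top rear edge [[ 0.59206963 -0.41857447  0.107     ]
 [ 0.53527907 -0.41243644  0.107     ]] rear bottom? [[ 0.5914075  -0.43129034  0.05      ]]
collar [[ 0.53645851 -0.00405573  0.03      ]]
[4.166, 0.035, 0.015, -0.001, -0.0, -0.0, 1.0], [4.166, 0.036, 0.013, -0.001, -0.0, -0.0, 1.0], [4.166, 0.038, 0.011, -0.001, -0.0, -0.0, 1.0], [4.166, 0.04, 0.009, -0.001, -0.0, -0.0, 1.0],
```

```bash
python3 - <<'E'
from h import *
t=__import__('pickle').load(open('t1.pkl','rb'))
q=lambda u:np.array(u)*.35+[295,165]
print('push top rear edge',onz(t,[q((80,73)),q((76,145))],.107), onz(t,[q((97,73)),q((90,145))],.107))
E
```

```text
push top rear edge [[ 0.58570355 -0.10241922  0.107     ]
 [ 0.53001989 -0.09922199  0.107     ]] [[ 0.58596988 -0.11556447  0.107     ]
 [ 0.53021653 -0.10994983  0.107     ]]
```

Emit:
{"method": "send_rows", "body": {
  "series": [
    [[4.17,0.04,0,0,0,0,-1],[4.17,0.04,0,0,0,0,-1],[4.17,0.04,0,0,0,0,-1],[4.17,0.04,0,0,0,0,-1],[0,0,0,0,0,0,-1],[0,0,0,0,0,0,-1],[0,0,0,0,0,0,-1]]
  ],
  "force": 40
}}

```text
time: 27.2
eef_pos: [0.5657, -0.0671, 0.1831]
tcp_rot: [0.728, 0.685, -0.0, -0.0]
contact_force: [-0.3, -0.5, -0.9]
opening: -0.001
finger_force: 0.0
```

Emit:
{"method": "send_rows", "body": {
  "series": [
    [[0,0,4,0,0,0,-1],[0,0,4,0,0,0,-1],[0,0,2.5,0,0,0,-1],[0,0,0,0,0,0,-1],[0,0,0,0,0,0,-1]]
  ]
}}

```text
time: 27.82
eef_pos: [0.5667, -0.067, 0.0798]
tcp_rot: [0.728, 0.685, 0.0, 0.001]
contact_force: [0.0, -1.2, -0.1]
opening: 0.001
finger_force: 0.0
```

Emit:
{"method": "send_rows", "body": {
  "series": [
    [[0,-0.3,1,0,0,0,-1],[-0.7,0,0,0,0,0,-1],[-0.7,0,0,0,0,0,-1],[-0.4,0,0,0,0,0,-1],[0,0,0,0,0,0,-1],[0,0,0,0,0,0,-1]]
  ]
}}

```text
time: 28.58
eef_pos: [0.5618, -0.0838, 0.0687]
tcp_rot: [0.728, 0.686, 0.0, 0.0]
contact_force: [0.9, 0.2, 0.4]
opening: -0.002
finger_force: 0.0
```

Emit:
{"method": "send_rows", "body": {
  "series": [
    [[-0.4,0,0,0,0,0,-1],[-0.3,0,0,0,0,0,-1],[-0.3,0,0,0,0,0,-1],[-0.2,0,0,0,0,0,-1],[0,0,0,0,0,0,-1],[0,0,0,0,0,0,-1]]
  ]
}}

```text
time: 29.32
eef_pos: [0.5611, -0.0959, 0.0686]
tcp_rot: [0.728, 0.686, -0.0, 0.0]
contact_force: [0.1, 2.4, -0.2]
opening: -0.001
finger_force: 0.8
```

In contact at the spring force (2.4 N). Continuing in small steps.

Emit:
{"method": "send_rows", "body": {
  "series": [
    [[-0.2,0,0,0,0,0,-1],[-0.2,0,0,0,0,0,-1],[-0.2,0,0,0,0,0,-1],[0,0,0,0,0,0,-1],[0,0,0,0,0,0,-1]]
  ]
}}

```text
time: 29.95
eef_pos: [0.5606, -0.102, 0.0686]
tcp_rot: [0.728, 0.686, -0.0, 0.0]
contact_force: [0.6, 1.7, 1.0]
opening: -0.002
finger_force: 1.1
```

Emit:
{"method": "send_rows", "body": {
  "series": [
    [[-0.15,0,0,0,0,0,-1],[-0.15,0,0,0,0,0,-1],[0,0,0,0,0,0,-1],[0,0,0,0,0,0,-1]]
  ]
}}

```text
time: 30.45
eef_pos: [0.5605, -0.1048, 0.0686]
tcp_rot: [0.728, 0.686, 0.0, 0.0]
contact_force: [1.0, 3.1, 1.1]
opening: 0.001
finger_force: 1.8
```

Emit:
{"method": "send_rows", "body": {
  "series": [
    [[-0.1,0,0,0,0,0,-1],[-0.1,0,0,0,0,0,-1],[0,0,0,0,0,0,-1],[0,0,0,0,0,0,-1]]
  ]
}}

```text
time: 30.95
eef_pos: [0.5605, -0.1051, 0.0687]
tcp_rot: [0.728, 0.685, 0.001, -0.001]
contact_force: [1.0, 8.2, 1.8]
opening: -0.002
finger_force: 4.6
```

Emit:
{"method": "send_rows", "body": {
  "series": [
    [[-0.1,0,0,0,0,0,-1],[-0.05,0,0,0,0,0,-1],[0,0,0,0,0,0,-1],[0,0,0,0,0,0,-1],[0,0,0,0,0,0,-1],[0,0,0,0,0,0,-1]]
  ]
}}

```text
time: 31.7
eef_pos: [0.5605, -0.1051, 0.0687]
tcp_rot: [0.728, 0.685, 0.002, -0.002]
contact_force: [2.8, 13.4, 3.2]
opening: 0.0
finger_force: 6.9
```

```bash
python3 - <<'E'
from h import *
t=cam('scene');w=cam('wrist');T=cam('top');s=ctrl.get_state();print(s['contact_force'],s['eef_pos'])
a=np.hstack([cv2.resize(t['img'][145:225,140:260],(400,267),interpolation=cv2.INTER_CUBIC),cv2.resize(T['img'][165:245,300:420],(400,267),interpolation=cv2.INTER_CUBIC)])
b=np.hstack([cv2.resize(t['img'][180:280,240:390],(400,267),interpolation=cv2.INTER_CUBIC),cv2.resize(w['img'],(400,300))[:267]])
cv2.imwrite('pics/end.png',np.vstack([a,b])[...,::-1])
E
```

```text
[ 1.84073261 13.29321327  2.37386151] [ 0.56045359 -0.1050586   0.06869736]
```

View pics/end.png

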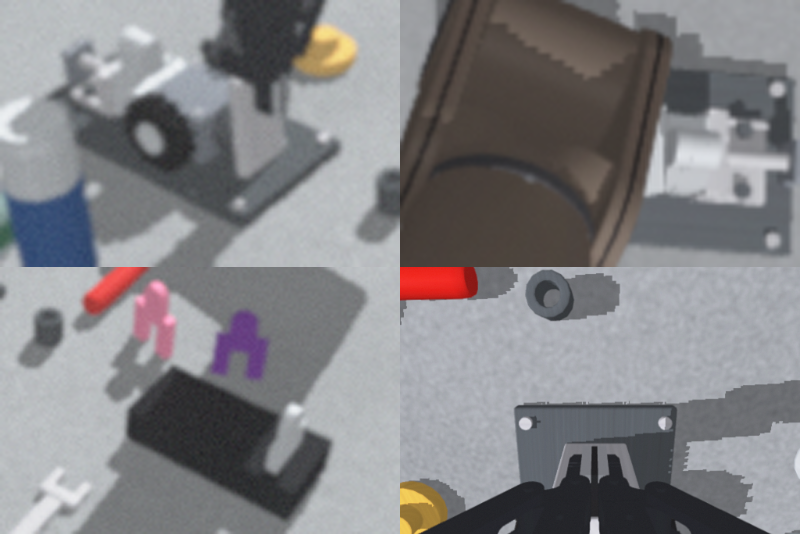

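The stack is upright and closed up as one block of tabs ((700,150) in the top crop). One shim is left in the rack at (290,435) in the scene crop, and the bystanders in view (gear, collar, red screwdriver, spray can, wrench head) and both look-alikes look undisturbed. The push holds at 13 N, and the drive stopped about 14.5 mm along, short of its 18 mm stop.

```bash
python3 -c "
from plant import ctrl
print(ctrl.sign_off())"
```

```text
the job is handed in; nothing more can be done
None
```

I stood three shims over the shaft and handed the job in while holding the drive unit tight against the upright stack at about 13 N; the fourth shim stays in the rack.

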